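Wring a brass setting block onto the inclined setting stand

ROBOT

A 7-joint arm with a two-finger parallel gripper is mounted at the origin on the work surface. World frame = base frame: x ahead of the robot, y to its left, z up, the work surface at z = 0. Lengths are in m, angles in degrees, forces in N, time in s.
With the tool pointing down it reaches from about 0.425 to 0.875 m from the base axis. Payload 4.7 kg.
Tool frame: the origin (TCP) lies midway between the tips of the shut fingers; the grasp point (between the pads) lies 19 mm behind it; z points along the fingers, y is the direction in which the jaws open and shut (so a half turn about z gives the same grasp; the last joint's range is limited). The gripper opens to 87 mm and grips with 3 to 60 N. Pads are 19 mm wide; open, the fingers measure 117 mm over their backs; the gripper's body (75 mm by 190 mm) begins 51 mm behind the grasp point.
Start: joints at [74.032, 18.392, -4.016, 83.108, 1.295, 78.541, -3.26], TCP at [0.188, -0.622, 0.223] pointing down, gripper open.
Joint ranges: [-163.93, 163.93], [-17.29, 119.83], [-79.2, 71.16], [3.27, 140.29], [-89.18, 269.18], [5.43, 117.66], [-154.24, 154.24]. Speed limits (degrees/s): [147.25, 147.25, 180, 180, 180, 180, 180].

INTERFACE

Orientations are given as [roll, pitch, yaw] about the fixed x, y, z axes, in that order (R = Rz(yaw) Ry(pitch) Rx(roll)).
In Python, from cell import env gives the robot as it stands.
- The arm moves only by the tool apply_moves, never from a script. Its argument "targets" is a list of rows, each a list of 2 entries, a list of its own where there are three numbers: the shift along the world's x, y, z in mm, then the turn, a rotation vector about the world's x, y, z in rad. A call has 1 to 8 rows; each row is the pose to reach, as a shift and turn from the pose commanded when the call began; what a row does not reach only later rows make up. A row lasts 1/10 s, in which the tool goes at most 50 mm and 8.59 degrees, less where a joint would pass 70% of its speed; a pose out of reach is approached as far as the arm can. A call with a gripper value outside its range is refused whole. "hand" is the finger opening in mm, from 0 to 87, set as the call begins (left out, the last holds). The fingers move at their own pace and stop on an object; "squeeze" is the grip in N (left out, the last holds). Time passes only in rows, so rows that repeat a pose let the fingers close. It gives the time, the measured TCP pose, the force and the opening at its end, in the units of the state.
- env.get_obs(): the state, without advancing time (a new reading comes with each control period).
- env.read_camera(name): name is "side" or "top" or "wrist"; returns a dict with "image" (480x640x3 uint8, red, green, blue), "camera_matrix" (3x3 intrinsics, pixels), "camera_from_world" (4x4, takes a point from world to camera coordinates); the wrist camera has in their place "mount" (4x4, takes a point from camera to tool coordinates, whose origin is the TCP and whose axes are the flange's). Camera axes: x right, y down, z forward; pixel columns grow to the right and rows downward; lengths in m; the calibration is good to about 2 mm. A picture is of the moment at which its call begins: read the wrist's pose just before it. There is no depth.
- env.sign_off(): hands the job in, once; it reports no verdict.
Trained networks look in a picture, given as the dict that the camera call returned (one of the last four; its "shot" number tells which), for a name from the list of things; names that differ only in an ending like _2 or _b are one class to them, and where a whole thing is asked for, a point or a joint stands for the part that bears it (a point fixed in the world has none). Each returns a list of dicts, best first, with "conf" (0 to 1); they miss things now and then, are a little off and sometimes report something else, mostly with a low value. They report only what shows in the picture. A call takes as long as a camera call. They do not tell look-alikes from the thing itself.
- env.regions_of(picture, target): "region" (480x640 bool, what is visible of it) and "rect" ([left, top, right, bottom] in pixels, round what is visible of it).
The state is a dict: "time_s": time; "qpos": joint angles; "joint_velocities": joint speeds; "effort": joint torques, N m; "tool_pos": TCP position; "tool_rot": TCP orientation; "force": force on the tool from outside, world axes, zero at the start; "wrist_torque": the same for the moment, N m; "grip_width": finger opening in m.
Only numpy, scipy, OpenCV 4.12 (cv2) and the standard library are available. Lean on these libraries where they do the work, as an engineer would, in place of code of your own. Each camera call takes 0.05 s, during which the arm holds its last target. There are 200 camera calls.

TASK

Build the height setting on the green inclined stand: set the brass block flat on the stand's steel face block, long sides parallel, with roughly half of its length still overhanging the open end (away from the red stop), then wring it on by sliding it along in full face contact, never lifting or dropping it straight on, until it lies flush against the red stop and along the low blue lip. Let go of it, then slide the keeper with the orange tab fully home down over the block, and leave the other things on the table where they are.

Things in the scene. Friction and masses are not known exactly. Their poses are not given: they have to be found in the camera images.
- gauge_center (a point): Centre of the loose brass setting block, a plain bar 36 (its x) x 64 (its y, the long side) x 28 mm (its z), about 0.5 kg, lying on the table on its 36 x 64 face at any yaw. It is symmetrical: a half turn makes no difference.
- anvil: Bright steel face block fixed on the inclined stand. Origin: centre of its upper face, 62 mm above the table. Face 36 (x) x 64 mm (y), 20 mm above the green deck. x points uphill (away from the robot, rising 30 degrees), y level, the long way, to the red stop, z out of the face, 30 degrees from vertical. The -y end is open. Brass block home: centre at x 0, y 0, z +14 mm, long axis along y.
- stop (a point): Middle of the red stop's surface that the brass block's end comes up against, level with the steel face, at y = +32 mm of the face block; the stop is 8 mm thick (beyond the surface), 36 mm wide, 8 mm higher than the face. Axes as the face block's.
- lip (a point): Middle of the low blue lip's surface that the brass block's long side comes up against, level with the steel face, at x = -18 mm of the face block (downhill edge); the lip is 6 mm thick, 5 mm higher than the face. Axes as the face block's.
- stand: Green fixed stand, foot 190 x 130 mm, with a deck 170 x 120 mm sloping 30 degrees, low side to the robot; origin in the underside of the foot, at its centre. The face block's centre is 50 mm from it along -x, 62 mm up. Nothing stands within 25 mm uphill of the seated brass block while the keeper is open.
- keeper (a joint): Travel of the keeper in m: 0 fully open (uphill), 0.060 fully home; starts at 0 to 0.012. It slides straight downhill (-x of the face block), needs about 3 N and stays where it is left. Its flat aluminium nose, 30 mm wide, underside 31 mm above the steel face, passes 3 mm over the seated brass block and at home covers its uphill half.
- keeper_tab (a point): Centre of the orange upright tab on top of the keeper, 12 (uphill direction, x of its axes) x 30 (y) x 26 mm (z); moves with the keeper; its axes are parallel to the face block's, and it lies 52 mm above the steel face's plane. Push or pinch it to slide the keeper.
- alu_block_center (a point): Centre of a loose aluminium block 36 x 80 x 20 mm on the table: bystander.
- wood_block_center (a point): Centre of a loose dark hardwood block 40 x 60 x 34 mm on the table: bystander.
- cutter_head: Loose steel cutter head, disc 90 mm across and 38 mm high; origin at the centre of its underside: bystander.
- collar: Loose steel spacer ring, 56 mm across, 14 mm high; origin at the centre of its underside: bystander.
- wrench: Loose wrench 180 mm long, lying along its x; origin in its underside: bystander.
- brush: Loose bench brush 200 mm long, lying along its x; origin in its underside: bystander.
- oak_board: Loose light oak board 260 x 100 x 22 mm; origin at the centre of its underside: bystander.
There are look-alikes about, which are no part of the job. What is shaped like the stand but brown or purple is not meant.

How it is judged (in metres and radians):
On the way, in this order (a step that is already met when the one before it is completed fails the run):
1. the brass block lies flat on the steel face, overhanging the open end by 14 to 42 mm, the keeper still open (angle between the z axis of gauge_center and the z axis of anvil, either way round below 0.06 rad and x of gauge_center in the frame of anvil between -0.006 and 0.014 m and y of gauge_center in the frame of anvil between -0.042 and -0.014 m and z of gauge_center in the frame of anvil between 0.0122 and 0.016 m and angle between the y axis of gauge_center and the y axis of anvil, either way round below 0.2 rad and contact force between gauge and anvil above 0.3 N and value of joint keeper below 0.03 m), for 0.1 s.
2. slid in contact until flush with stop and lip, the keeper still open (angle between the z axis of gauge_center and the z axis of anvil, either way round below 0.06 rad and x of gauge_center in the frame of anvil between -0.003 and 0.004 m and y of gauge_center in the frame of anvil between -0.004 and 0.003 m and z of gauge_center in the frame of anvil between 0.0122 and 0.0158 m and angle between the y axis of gauge_center and the y axis of anvil, either way round below 0.07 rad and value of joint keeper below 0.03 m), for 0.2 s.
At the end, for the whole second after the job is handed in: The brass block rests flat on the steel face in full contact (no gap over 2 mm), long sides parallel within 4 degrees, flush with the red stop and the lip within 3 to 4 mm, released and still, with the keeper slid home over it (travel over 54 mm of 60) (angle between the z axis of gauge_center and the z axis of anvil, either way round below 0.06 rad and x of gauge_center in the frame of anvil between -0.003 and 0.004 m and y of gauge_center in the frame of anvil between -0.004 and 0.003 m and z of gauge_center in the frame of anvil between 0.0122 and 0.0158 m and angle between the y axis of gauge_center and the y axis of anvil, either way round below 0.07 rad and value of joint keeper above 0.054 m and velocity of joint keeper below 0.01 m/s and linear speed of gauge below 0.01 m/s and contact force between gauge and the fingers below 0.05 N); the robot touches nothing.
It fails at once if the brass block is lowered or dropped straight onto the face, or lifted off it again, instead of slid on: within 10 mm of its final place along the face yet 4 to 20 mm clear of it (x of gauge_center in the frame of anvil between -0.015 and 0.015 m and y of gauge_center in the frame of anvil between -0.01 and 0.01 m and z of gauge_center in the frame of anvil between 0.018 and 0.034 m).
It fails at once if another loose thing on the table (aluminium or hardwood block, cutter head, collar, wrench, brush, oak board) is moved by more than 20 mm (distance of any of alu_block_center, wood_block_center, cutter_head, collar, wrench, brush, oak_board from where it was at the start of the episode above 0.02 m).
It also fails if it takes over 53 s, if anything falls off the work surface, if the arm or the gripper's body presses on something with over 40 N, if the wrist force passes 120 N, or if a joint passes its speed limit or range.

## Working session

There is one attempt and no reset: what is moved stays moved. The work goes in short steps, Python scripts to look and compute and a tool call to move; the robot and the scene stay as the last step left them, time stands still between calls to the robot, and variables do not carry over. Pictures are saved under pics/ and viewed, about 8 in all and at most 12, crops included, and the job is handed in when it is done.

Besides the shell and the picture viewer there is one more tool, called after "Call:" as name(argument=value, ...) on one line, values as JSON. apply_moves: Moves the arm, as the interface text tells. Its arguments: {"type":"object","properties":{"targets":{"type":"array","items":{"type":"array"}},"hand":{"type":"number"},"squeeze":{"type":"number"}},"required":["targets"]}

```bash
mkdir -p pics; ls; cat > h.py <<'E'
import numpy as np, cv2
from cell import env
from scipy.spatial.transform import Rotation as R
def save(n,im,s=1): cv2.imwrite(f'pics/{n}.png',cv2.resize(np.ascontiguousarray(im[:,:,::-1]),None,fx=s,fy=s,interpolation=cv2.INTER_CUBIC))
def PM(p,o=None):
    K=np.array(p['camera_matrix'])
    if 'camera_from_world' in p: T=np.array(p['camera_from_world'])
    else:
        W=np.eye(4);W[:3,:3]=R.from_euler('xyz',o['tool_rot'],degrees=True).as_matrix();W[:3,3]=o['tool_pos']
        T=np.linalg.inv(W@np.array(p['mount']))
    return K,T
def proj(K,T,X):
    X=np.atleast_2d(X);c=X@T[:3,:3].T+T[:3,3];u=c@K.T;return u[:,:2]/u[:,2:]
def ray(K,T,uv):
    d=T[:3,:3].T@np.linalg.solve(K,[uv[0],uv[1],1]);return -T[:3,:3].T@T[:3,3],d
def atz(K,T,uv,z):
    o,d=ray(K,T,uv);return o+d*(z-o[2])/d[2]
def tri(obs):
    A=np.zeros((3,3));b=np.zeros(3)
    for K,T,uv in obs:
        o,d=ray(K,T,uv);d/=np.linalg.norm(d);M=np.eye(3)-np.outer(d,d);A+=M;b+=M@o
    return np.linalg.solve(A,b)
E
python3 - <<'E'
from h import *
o=env.get_obs();print({k:o[k] for k in('tool_pos','tool_rot','force','grip_width','time_s')})
t=env.read_camera('top');s=env.read_camera('side')
save('top',t['image']);save('side',s['image'])
for n,p in(('top',t),('side',s)):
    K,T=PM(p);print(n,'cam',-T[:3,:3].T@T[:3,3])
    for k in('gauge_center','stand','keeper_tab','anvil','stop','lip','keeper'):
        try:
            for r in env.regions_of(p,k):
                m=np.array(r['region']);c=np.argwhere(m).mean(0)[::-1];print(n,k,round(r['conf'],2),r['rect'],c.round(1),atz(K,T,c,0.02).round(3))
        except Exception as e: print(n,k,e)
E
```

```text
pics
{'tool_pos': array([ 0.18739879, -0.62180468,  0.22145248]), 'tool_rot': array([-1.79887874e+02,  6.85804072e-03,  1.67786590e+01]), 'force': array([ 0.66080561, -0.7259623 ,  0.00636412]), 'grip_width': 0.08726339115347623, 'time_s': 0.0}
top cam [ 0.23797954 -0.02615193  1.37477298]
top gauge_center 0.62 [332.0, 257.0, 359.1, 281.4] [345.  268.2] [ 0.437 -0.083  0.02 ]
top stand 0.95 [142.7, 117.6, 210.7, 197.8] [180.2 156.5] [0.693 0.394 0.02 ]
top stand 0.67 [231.8, 164.2, 280.7, 229.0] [257.9 197.1] [0.602 0.168 0.02 ]
top stand 0.63 [234.7, 164.9, 284.9, 239.1] [259.3 200.8] [0.593 0.163 0.02 ]
top stand 0.56 [200.8, 276.0, 267.7, 354.7] [231.7 316.1] [0.281 0.193 0.02 ]
top keeper_tab 0.74 [162.1, 126.6, 179.0, 151.1] [169.9 137.3] [0.745 0.432 0.02 ]
top keeper_tab 0.66 [216.8, 289.9, 241.0, 320.2] [227.8 304.5] [0.309 0.208 0.02 ]
top keeper_tab 0.59 [244.9, 172.1, 265.0, 197.9] [255.1 185.5] [0.634 0.18  0.02 ]
top keeper_tab 0.45 [233.5, 164.5, 285.4, 238.4] [259.1 200.5] [0.593 0.164 0.02 ]
top anvil 0.72 [146.0, 116.0, 213.2, 189.3] [177.5 153. ] [0.702 0.403 0.02 ]
[... 1872 characters left out ...]
ide stop 0.85 [149.8, 305.5, 230.9, 380.6] [190.9 345.2] [0.714 0.36  0.02 ]
side stop 0.8 [231.5, 247.3, 305.6, 318.2] [268.9 282.9] [0.611 0.119 0.02 ]
side stop 0.73 [357.4, 278.9, 427.0, 358.1] [394. 315.] [0.283 0.152 0.02 ]
side lip 0.86 [235.2, 249.2, 306.7, 317.0] [268.8 283.3] [0.61  0.121 0.02 ]
side lip 0.69 [151.6, 308.0, 232.8, 380.8] [191.  345.5] [0.713 0.36  0.02 ]
side lip 0.69 [356.4, 281.2, 432.9, 355.2] [393.8 314.7] [0.283 0.151 0.02 ]
side keeper 0.93 [160.8, 306.0, 198.1, 347.4] [176.3 326.7] [0.771 0.317 0.02 ]
side keeper 0.86 [370.9, 277.4, 407.6, 311.7] [386.3 293.4] [0.312 0.082 0.02 ]
side keeper 0.77 [247.3, 246.6, 280.6, 282.4] [261.7 265.4] [0.652 0.058 0.02 ]
```

View pics/top.png

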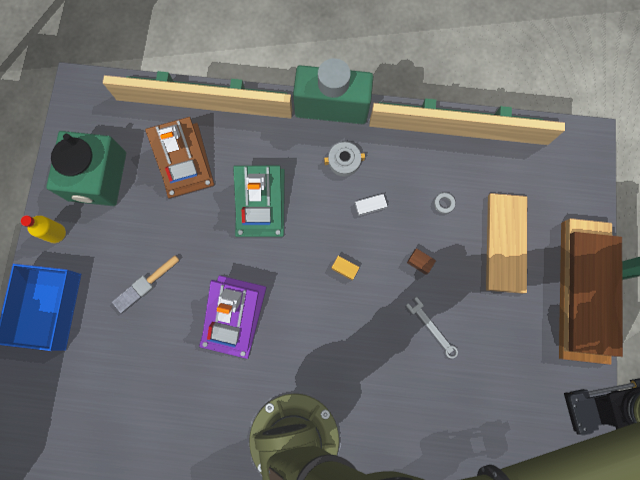

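View pics/side.png

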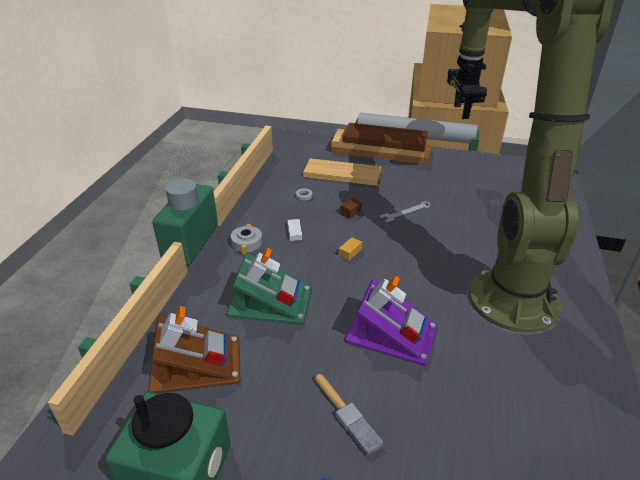

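Look-alikes:
- Brass block: brass at top px (345,268). Other small blocks are white aluminium (370,204) and dark hardwood (421,260).
- Stand: green at (258,200). Brown (180,156) and purple (232,316) are decoys, each with its own orange tab. The big green machines at (333,93) and (86,168) are not stands.

I choose the brass block at (345,268) and the green stand at (258,200).

```bash
python3 - <<'E'
from h import *
o=env.get_obs();w=env.read_camera('wrist');print(np.array(w['mount']).round(3),w['camera_matrix'])
t=env.read_camera('top');s=env.read_camera('side');O=[]
for p in(t,s):
    K,T=PM(p);r=env.regions_of(p,'gauge_center')[0];m=r['region'].astype(np.uint8)
    c=np.argwhere(m).mean(0)[::-1];O.append((K,T,c))
    q=np.argwhere(m)[:,::-1]; W=np.array([atz(K,T,a,.02)[:2] for a in q]);print(r['conf'],len(q),cv2.minAreaRect((W*1000).astype(np.float32)))
print(tri(O))
c=t['image'][150:300,220:380];save('crop',c,4)
E
```

```text
[[ 0.002 -0.963 -0.27   0.076]
 [ 1.     0.001  0.001 -0.002]
 [-0.    -0.27   0.963 -0.163]
 [ 0.     0.     0.     1.   ]] [[342.1067109    0.         318.54173841]
 [  0.         342.1067109  237.96379188]
 [  0.           0.           1.        ]]
0.82 376 ((438.4689025878906, -83.07150268554688), (64.88741302490234, 41.41667556762695), 67.43799591064453)
0.75 323 ((436.30560302734375, -74.52568054199219), (91.29046630859375, 49.02254867553711), 71.15745544433594)
[ 0.43875846 -0.08330233  0.01248717]
```

View pics/crop.png

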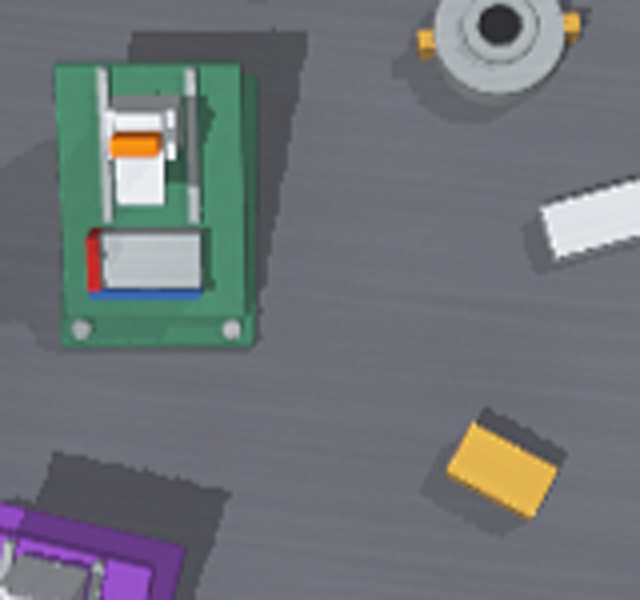

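Call:
apply_moves(targets=[[[20,45,10],[0,0,0]],[[40,90,20],[0,0,0]],[[60,135,30],[0,0,0]],[[80,180,40],[0,0,0]],[[100,225,50],[0,0,0]],[[120,270,60],[0,0,0]],[[140,315,70],[0,0,0]],[[160,360,80],[0,0,0]]])

```text
time_s: 1.85
tool_pos: [0.3473, -0.2622, 0.3029]
tool_rot: [179.9, -0.0, 16.8]
force: [0.3, -0.7, -0.8]
grip_width: 0.0868
```

The crop shows the brass block (px 345,268) and the green stand with its red stop on the left (+y). The stand's yaw is near 0. Next I go above the brass block with the jaws across its short side.

Call:
apply_moves(targets=[[[15,35,-10],[0,0,0.14]],[[30,70,-20],[0,0,0.28]],[[45,105,-30],[0,0,0.42]],[[60,140,-40],[0,0,0.56]],[[75,160,-45],[0,0,0.7]],[[90,180,-50],[0,0,0.83]],[[90,180,-50],[0,0,0.87]],[[90,180,-50],[0,0,0.87]]])

```text
time_s: 2.65
tool_pos: [0.437, -0.0834, 0.2521]
tool_rot: [-180.0, 0.0, 66.7]
force: [-0.3, -1.0, 0.8]
grip_width: 0.0872
```

```bash
python3 - <<'E'
from h import *
o=env.get_obs();p=env.read_camera('wrist');save('w1',p['image'])
print(o['tool_pos'],o['tool_rot'],o['qpos'].round(1) if hasattr(o['qpos'],'round') else o['qpos'])
K,T=PM(p,o)
r=env.regions_of(p,'gauge_center')
for a in r:
    m=a['region'];q=np.argwhere(m)[:,::-1];print(a['conf'],a['rect'],len(q))
m=r[0]['region'].astype(np.uint8)
im=p['image'];hsv=cv2.cvtColor(im,cv2.COLOR_RGB2HSV)
q=np.argwhere(m)[:,::-1]
for z in(0.028,):
    W=np.array([atz(K,T,a,z)[:2] for a in q]);print(z,cv2.minAreaRect((W*1000).astype(np.float32)))
E
```

```text
[ 0.4369555  -0.08340169  0.25214687] [-1.79997774e+02  1.54042266e-02  6.67378666e+01] [ 43.1  -7.4 -32.3 106.8  -4.   79.5 -11.5]
0.79 [303.1, 176.4, 336.0, 232.8] 1805
0.028 ((441.6624755859375, -78.94965362548828), (66.48480224609375, 37.122589111328125), 67.66236877441406)
```

View pics/w1.png

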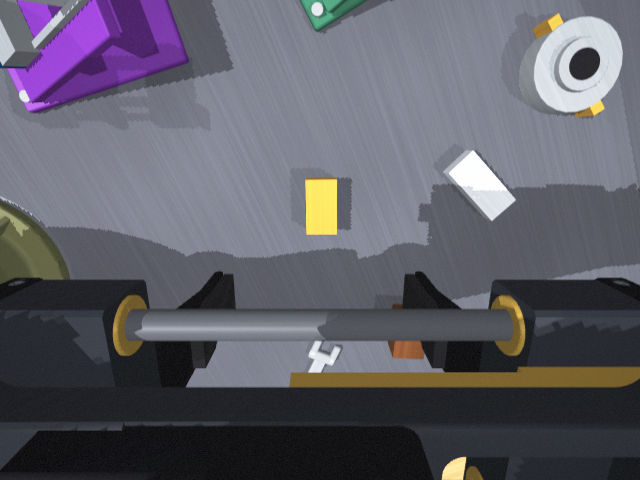

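The block is alone at px (303–336, 176–233), top face visible. I correct by about 4 mm, descend partway and take a second view for height.

Call:
apply_moves(targets=[[[4,3,-40],[0,0,0.015]],[[4,3,-80],[0,0,0.015]],[[4,3,-120],[0,0,0.015]],[[4,3,-120],[0,0,0.015]],[[4,3,-120],[0,0,0.015]]])

```text
time_s: 3.25
tool_pos: [0.4408, -0.0816, 0.1329]
tool_rot: [-180.0, -0.0, 67.4]
force: [0.6, -0.9, 0.7]
grip_width: 0.087
```

```bash
python3 - <<'E'
from h import *
o=env.get_obs();p=env.read_camera('wrist')
print(o['tool_pos'],o['tool_rot'])
K,T=PM(p,o)
r=env.regions_of(p,'gauge_center')
m=r[0]['region'].astype(np.uint8);print(r[0]['conf'],r[0]['rect'])
q=np.argwhere(m)[:,::-1]
for z in(0.02,0.028,.034):
    W=np.array([atz(K,T,a,z)[:2] for a in q]);print(z,cv2.minAreaRect((W*1000).astype(np.float32)))
save('w2',p['image'][100:400,150:500])
E
```

```text
[ 0.44077696 -0.08162641  0.13287119] [-1.79983185e+02 -8.74384638e-03  6.73981538e+01]
0.94 [295.7, 193.9, 338.0, 276.7]
0.02 ((441.5107116699219, -79.60877990722656), (70.00857543945312, 36.988128662109375), 67.43470764160156)
0.028 ((442.3385009765625, -77.60485076904297), (67.97712707519531, 35.91484451293945), 67.4347152709961)
0.034 ((442.9592590332031, -76.10188293457031), (66.45355987548828, 35.10987091064453), 67.43468475341797)
```

View pics/w2.png

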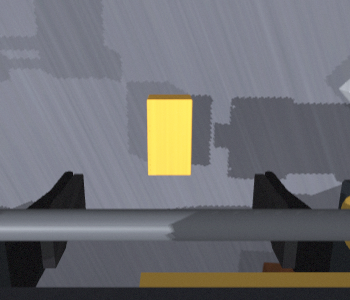

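The block height checks out: width is 35.9 mm when taken at z = 28 mm, and its centre agrees across both views at about (441.5, −79.6), yaw 67.4°. I descend and grip.

Call:
apply_moves(targets=[[[1,2,-40],[0,0,0]],[[1,2,-75],[0,0,0]],[[1,2,-100],[0,0,0]],[[1,2,-115],[0,0,0]],[[1,2,-122],[0,0,0]],[[1,2,-122],[0,0,0]]])

```text
time_s: 3.95
tool_pos: [0.4427, -0.0795, 0.011]
tool_rot: [179.9, -0.0, 67.5]
force: [-0.1, 0.1, 0.0]
grip_width: 0.0872
```

Call:
apply_moves(targets=[[[0,0,0],[0,0,0]],[[0,0,0],[0,0,0]],[[0,0,0],[0,0,0]],[[0,0,0],[0,0,0]],[[0,0,0],[0,0,0]],[[0,0,0],[0,0,0]]], hand=20, squeeze=30)

```text
time_s: 4.55
tool_pos: [0.4418, -0.0792, 0.0103]
tool_rot: [180.0, 0.0, 67.5]
force: [0.0, 0.7, 0.1]
grip_width: 0.0472
```

Call:
apply_moves(targets=[[[0,0,0],[0,0,0]],[[0,0,0],[0,0,0]],[[0,0,0],[0,0,0]],[[0,0,0],[0,0,0]]])

```text
time_s: 4.95
tool_pos: [0.4418, -0.0792, 0.0102]
tool_rot: [180.0, 0.0, 67.5]
force: [-0.8, -0.3, -0.6]
grip_width: 0.0359
```

Call:
apply_moves(targets=[[[0,0,20],[0,0,0]],[[0,0,60],[0,0,0]],[[0,0,100],[0,0,0]],[[0,0,150],[0,0,0]],[[0,0,180],[0,0,0]],[[0,0,180],[0,0,0]]])

```text
time_s: 5.55
tool_pos: [0.4443, -0.0796, 0.1939]
tool_rot: [179.6, -0.0, 67.5]
force: [1.0, 0.5, -4.8]
grip_width: 0.0359
```

The grip is confirmed: opening 35.9 mm, 4.8 N of weight. I carry the block near the stand and measure there.

Call:
apply_moves(targets=[[[15,30,12],[0,0,0.08]],[[30,60,24],[0,0,0.16]],[[45,90,36],[0,0,0.24]],[[60,120,48],[0,0,0.32]],[[75,150,60],[0,0,0.393]],[[86,180,66],[0,0,0.393]],[[86,180,66],[0,0,0.393]],[[86,180,66],[0,0,0.393]]])

```text
time_s: 6.35
tool_pos: [0.5265, 0.1016, 0.2536]
tool_rot: [-179.7, -0.0, 90.1]
force: [-0.2, -0.6, -5.2]
grip_width: 0.0353
```

```bash
python3 - <<'E'
from h import *
import pickle
o=env.get_obs();p=env.read_camera('wrist')
print(o['tool_pos'],o['tool_rot'],np.round(o['qpos'],1))
K,T=PM(p,o);pickle.dump((p['image'],K,T),open('v1.pkl','wb'))
for k in('stand','anvil','keeper_tab','stop','lip'):
    for r in env.regions_of(p,k)[:3]: 
        c=np.argwhere(r['region']).mean(0)[::-1];print(k,round(r['conf'],2),np.round(r['rect']),c.round(1),len(np.argwhere(r['region'])))
save('w3',p['image'],1.25)
E
```

```text
[0.52645714 0.10155913 0.25356097] [-1.79743527e+02 -1.34841099e-02  9.01459856e+01] [ 29.5   7.3 -46.6  95.1   5.3  80.1 -17.7]
stand 0.86 [288.  74. 480. 215.] [390.6 149.1] 22581
stand 0.85 [  0.  49. 195. 198.] [ 98.8 120.5] 23021
stand 0.77 [407.   2. 472.  26.] [432.1   8.4] 872
anvil 0.69 [305.  72. 480. 215.] [397.7 148.6] 20829
anvil 0.57 [  0.  53. 133. 196.] [ 70.9 117.7] 15250
keeper_tab 0.96 [365. 124. 453. 183.] [413.1 154.2] 4142
keeper_tab 0.76 [  0.  93. 108. 154.] [ 55.3 122.3] 5752
stop 0.82 [306.  74. 478. 216.] [397.6 148.7] 21053
stop 0.65 [  0.  54. 130. 200.] [ 70.9 117.6] 15273
stop 0.62 [432.   1. 449.   9.] [440.3   2.5] 95
lip 0.92 [  0.  52. 133. 198.] [ 70.9 117.3] 15490
lip 0.64 [302.  74. 479. 215.] [397.7 148.5] 20933
lip 0.48 [429.   1. 452.   7.] [440.2   2.6] 94
```

View pics/w3.png

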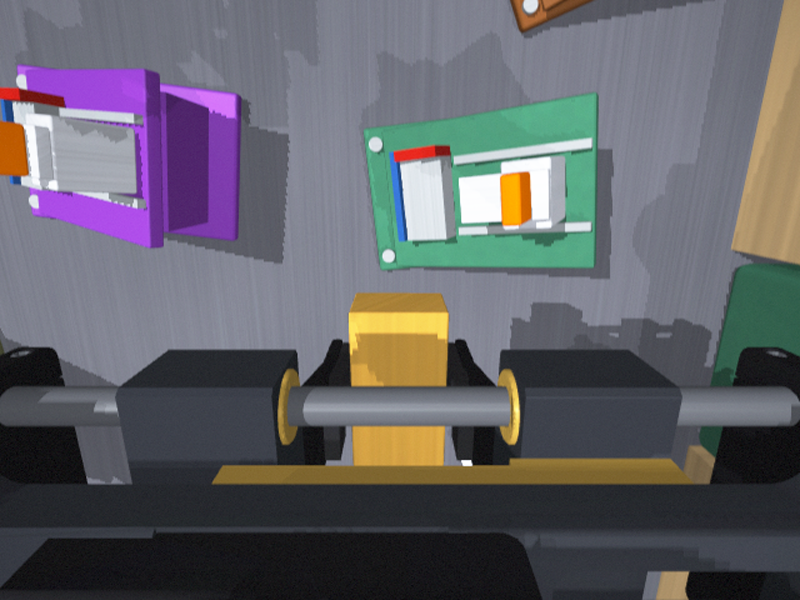

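The wrist view shows the green stand: red stop at (395–450, 145–160), blue lip at (390–407, 153–241), steel face between them, orange tab at (515,198). The brass is held straight. Next I tilt by 30°, take a second view, and fit the face block's pose.

Call:
apply_moves(targets=[[[-4,-4,-16],[0,-0.1,0]],[[-8,-8,-32],[0,-0.22,0]],[[-12,-12,-48],[0,-0.34,0]],[[-16,-15,-64],[0,-0.46,0]],[[-20,-17,-83],[0,-0.524,0]],[[-20,-17,-83],[0,-0.524,0]],[[-20,-17,-83],[0,-0.524,0]]])

```text
time_s: 7.35
tool_pos: [0.504, 0.0852, 0.1694]
tool_rot: [150.4, 0.0, 90.2]
force: [-0.5, 0.7, -5.4]
grip_width: 0.0359
```

```bash
cat > fit.py <<'E'
from h import *
import pickle
from scipy.optimize import minimize
def masks(im):
    h=cv2.cvtColor(np.ascontiguousarray(im),cv2.COLOR_RGB2HSV).astype(int);H,S,V=h[...,0],h[...,1],h[...,2]
    return {'red':((H<5)|(H>174))&(S>170)&(V>70),'blue':(H>103)&(H<124)&(S>150)&(V>50),'org':(H>7)&(H<18)&(S>200)&(V>120)}
def frame(a):
    Rm=R.from_euler('z',a[3]).as_matrix()@R.from_euler('y',-30,degrees=True).as_matrix();return Rm,np.array(a[:3])
def box(a,x,y,z):
    Rm,t=frame(a);return np.array([[i,j,k] for i in x for j in y for k in z])@Rm.T+t
def boxes(a,tab): return {'red':box(a,(-.018,.018),(.032,.040),(0,.008)),'blue':box(a,(-.024,-.018),(-.032,.032),(0,.005)),'org':box(a,(tab-.006,tab+.006),(-.015,.015),(.039,.065))}
def render(K,T,P,sh):
    m=np.zeros(sh,np.uint8);u=proj(K,T,P);cv2.fillConvexPoly(m,np.round(cv2.convexHull(u.astype(np.float32))*16).astype(np.int32),1,cv2.LINE_AA,4) if 0 else cv2.fillConvexPoly(m,np.round(cv2.convexHull(u.astype(np.float32))*16).astype(np.int32),255,cv2.LINE_AA,4);return m/255.
def fit(views,x0,free=(0,1,2,3,4),keys=('red','blue','org')):
    D=[]
    for im,K,T in views:
        M=masks(im);c=proj(K,T,[x0[:3]])[0]
        yy,xx=np.mgrid[:480,:640];near=np.hypot(xx-c[0],yy-c[1])<95
        D.append({k:cv2.GaussianBlur((M[k]&near).astype(float),(0,0),1.5) for k in keys})
    x0=np.array(x0,float)
    def cost(v):
        a=x0.copy();a[list(free)]+=v/100
        B=boxes(a[:4],a[4])
        return sum((( cv2.GaussianBlur(render(K,T,B[k],(480,640)),(0,0),1.5)-D[i][k])**2).sum() for i,(im,K,T) in enumerate(views) for k in keys)
    b=None
    for s in (1,.3):
        v0=np.zeros(len(free)) if b is None else b.x
        b=minimize(cost,v0,method='Nelder-Mead',options=dict(initial_simplex=np.vstack([v0]+[v0+s*e*(4 if f==3 else 1) for e,f in zip(np.eye(len(free)),free)]),maxiter=500,xatol=1e-3,fatol=.01))
    a=x0.copy();a[list(free)]+=b.x/100;return a,b.fun,sum((d[k]**2).sum() for d in D for k in keys)
E
python3 - <<'E'
from fit import *
o=env.get_obs();p=env.read_camera('wrist');print(o['tool_pos'],o['tool_rot'],np.round(o['qpos'],1))
K,T=PM(p,o);pickle.dump((p['image'],K,T),open('v2.pkl','wb'))
V=[pickle.load(open(f'v{i}.pkl','rb')) for i in(1,2)]
t=env.read_camera('top');s=env.read_camera('side')
V+=[(q['image'],)+PM(q) for q in(t,s)]
x0=[.548,.165,.062,0,.075]
for S in([0],[1],[0,1],[2,3]):
    a,f,n=fit([V[i] for i in S],x0,(0,1,3,4) if len(S)==1 else (0,1,2,3,4));print(S,a.round(4),'yaw',round(np.degrees(a[3]),2),round(f),round(n))
    if S==[0,1]: A=a
im=V[1][0].copy();B=boxes(A[:4],A[4])
for P in B.values():
    cv2.polylines(im,[cv2.convexHull(proj(K,T,P).astype(np.float32)).astype(np.int32)],True,(0,255,255),1)
save('w4',im,1.25)
E
```

```text
[0.5039769  0.08523742 0.16939611] [1.50388706e+02 2.49155086e-02 9.02340105e+01] [  4.4 -17.2 -20.2 130.2   3.4  37.5 -18.3]
[0] [0.5462 0.1611 0.062  0.1013 0.0907] yaw 5.8 719 839
[1] [0.5468 0.162  0.062  0.1072 0.0145] yaw 6.14 1122 1051
[0, 1] [0.5482 0.1622 0.0566 0.0907 0.0891] yaw 5.19 2438 1891
[2, 3] [0.5445 0.161  0.0554 0.0433 0.0913] yaw 2.48 145 283
```

View pics/w4.png

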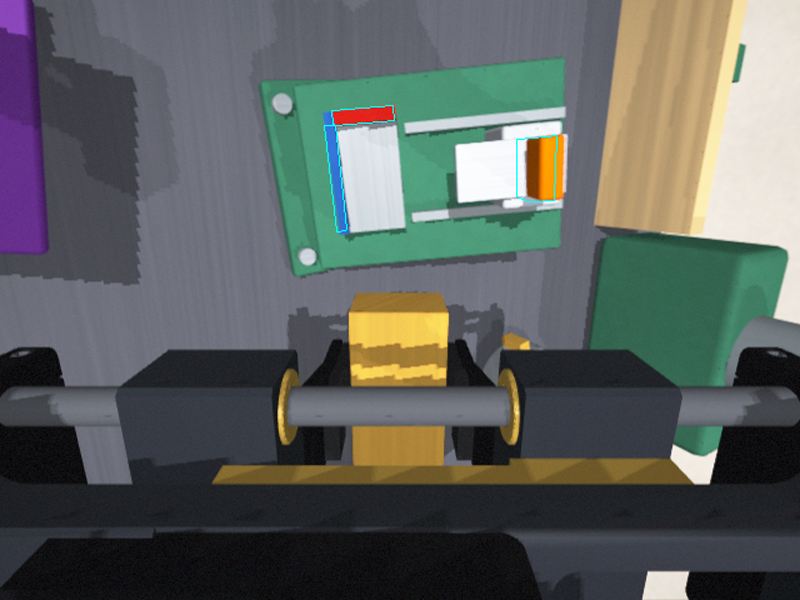

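```bash
sed -i 's/<95/<170/' fit.py; python3 - <<'E'
from fit import *
V=[pickle.load(open(f'v{i}.pkl','rb')) for i in(1,2)]
for i in(0,1):
    M=masks(V[i][0]);print([(k,M[k].sum(),np.argwhere(M[k]).mean(0)[::-1].round()) for k in M])
for S in([0],[1],[0,1]):
  for ks in(('red','blue','org'),('red','blue')):
   for fr in ((0,1,3,4),(0,1,2,3,4)):
    if 'org' not in ks: fr=fr[:-1]
    a,f,n=fit([V[i] for i in S],[.547,.162,.062,.09,.09],fr,ks);print(S,ks,len(fr),a.round(4),'yaw',round(np.degrees(a[3]),2),round(f),round(n))
E
```

```text
[('red', np.int64(749), array([168.,  98.])), ('blue', np.int64(633), array([232., 143.])), ('org', np.int64(1184), array([128., 131.]))]
[('red', np.int64(581), array([291.,  92.])), ('blue', np.int64(745), array([269., 139.])), ('org', np.int64(465), array([432., 136.]))]
[0] ('red', 'blue', 'org') 4 [0.5462 0.1611 0.062  0.1016 0.0907] yaw 5.82 720 839
[0] ('red', 'blue', 'org') 5 [ 0.5442  0.1661 -0.0713  0.0085  0.1345] yaw 0.48 460 839
[0] ('red', 'blue') 3 [0.5462 0.161  0.062  0.0964 0.09  ] yaw 5.52 81 592
[0] ('red', 'blue') 4 [0.5462 0.1613 0.0579 0.1036 0.09  ] yaw 5.94 79 592
[1] ('red', 'blue', 'org') 4 [0.5469 0.1618 0.062  0.1113 0.0892] yaw 6.37 1129 1326
[1] ('red', 'blue', 'org') 5 [ 0.5881  0.1754 -0.0456  0.0129  0.1372] yaw 0.74 833 1326
[1] ('red', 'blue') 3 [0.5467 0.1619 0.062  0.1069 0.09  ] yaw 6.12 112 1051
[1] ('red', 'blue') 4 [0.55   0.163  0.0539 0.1048 0.09  ] yaw 6.0 95 1051
[0, 1] ('red', 'blue', 'org') 4 [0.5466 0.1616 0.062  0.1119 0.0901] yaw 6.41 1865 2165
[0, 1] ('red', 'blue', 'org') 5 [0.5472 0.1618 0.06   0.1079 0.0905] yaw 6.18 1844 2165
[0, 1] ('red', 'blue') 3 [0.5466 0.1617 0.062  0.1044 0.09  ] yaw 5.98 205 1644
[0, 1] ('red', 'blue') 4 [0.5463 0.1615 0.063  0.1073 0.09  ] yaw 6.15 206 1644
```

With the red and blue parts, both views agree: face centre (0.5465, 0.1616, 0.0625) and yaw 6.0°. The free-height fit gives 63 mm against 62 in the text. The orange tab part fits poorly and I left it out. I compute the hover move.

```bash
cat > goto.py <<'E'
import sys
from fit import *
A=[.5465,.1616,.0622,np.radians(6.0)]
Rm,t=frame(A);Rt=np.c_[Rm[:,1],Rm[:,0],-Rm[:,2]]
def st():
    o=env.get_obs();Rc=R.from_euler('xyz',o['tool_rot'],degrees=True);pa=Rm.T@(np.array(o['tool_pos'])-t)*1000
    print('TCP in anvil mm',pa.round(1),'rotvec to go',(R.from_matrix(Rt)*Rc.inv()).as_rotvec().round(3),'F anvil',(Rm.T@np.array(o['force'])).round(1),'grip',round(o['grip_width'],4),'t',o['time_s'],'q',np.round(o['qpos'],1));return o
if __name__=='__main__':
    o=st()
    print('axes mm per10: ax',(Rm[:,0]*10).round(2),'ay',(Rm[:,1]*10).round(2),'az',(Rm[:,2]*10).round(2))
    for s in sys.argv[1:]:
        g=np.array(eval(s))/1000;print(s,'shift mm',((Rm@g+t-o['tool_pos'])*1000).round(1))
E
python3 goto.py 4,-28,70 4,-28,30 4,-28,10
```

```text
TCP in anvil mm [ 16.2 -73.  120.2] rotvec to go [-0.     0.001  0.104] F anvil [-1.6  0.2 -3.3] grip 0.0356 t 7.5 q [  5.1 -17.3 -20.6 129.8   3.3  37.4 -18.2]
axes mm per10: ax [8.61 0.91 5.  ] ay [-1.05  9.95  0.  ] az [-4.97 -0.52  8.66]
4,-28,70 shift mm [  9.7  46.2 -49.5]
4,-28,30 shift mm [ 29.6  48.3 -84.2]
4,-28,10 shift mm [  39.6   49.4 -101.5]
```

Call:
apply_moves(targets=[[[4,15,-15],[0,0,0.05]],[[8,30,-32],[0,0,0.104]],[[10,46,-49.5],[0,0,0.104]],[[20,47,-67],[0,0,0.104]],[[29.6,48.3,-84],[0,0,0.104]],[[29.6,48.3,-84],[0,0,0.104]],[[29.6,48.3,-84],[0,0,0.104]]])

```text
time_s: 8.2
tool_pos: [0.5384, 0.1309, 0.09]
tool_rot: [150.0, -0.0, 95.8]
force: [-0.4, -0.4, -4.7]
grip_width: 0.0359
```

```bash
python3 - <<'E'
from goto import *
o=st();p=env.read_camera('wrist');K,T=PM(p,o);s=env.read_camera('side')
a,f,n=fit([(p['image'],K,T)],A+[.09],(0,1,3),('red','blue'));print(a.round(4),np.degrees(a[3]).round(2),f,n)
im=np.vstack([cv2.resize(p['image'][60:330,180:480],(500,450)),cv2.resize(s['image'][210:300,200:300],(500,450))[:150]])
save('w5',np.hstack([cv2.resize(p['image'][60:360,160:480],(480,450)),cv2.resize(s['image'][200:350,200:306],(318,450),interpolation=cv2.INTER_CUBIC)]))
E
python3 goto.py 4,-28,30 4,-28,12
```

```text
TCP in anvil mm [  4.2 -29.7  29.7] rotvec to go [-0.     0.001  0.004] F anvil [-2.7 -0.3 -3.9] grip 0.0359 t 8.2 q [  6.1  -4.4 -26.6 130.8  13.4  24.7 -26. ]
[0.5461 0.162  0.0622 0.1116 0.09  ] 6.39 238.02547293515437 2064.651498301422
TCP in anvil mm [  4.8 -29.2  30.4] rotvec to go [-0.     0.003  0.003] F anvil [-2.3 -0.2 -4.9] grip 0.0359 t 8.3 q [  5.9  -4.5 -26.6 130.8  13.5  24.7 -26.1]
axes mm per10: ax [8.61 0.91 5.  ] ay [-1.05  9.95  0.  ] az [-4.97 -0.52  8.66]
4,-28,30 shift mm [-0.6  1.1 -0.7]
4,-28,12 shift mm [  8.4   2.1 -16.3]
```

View pics/w5.png

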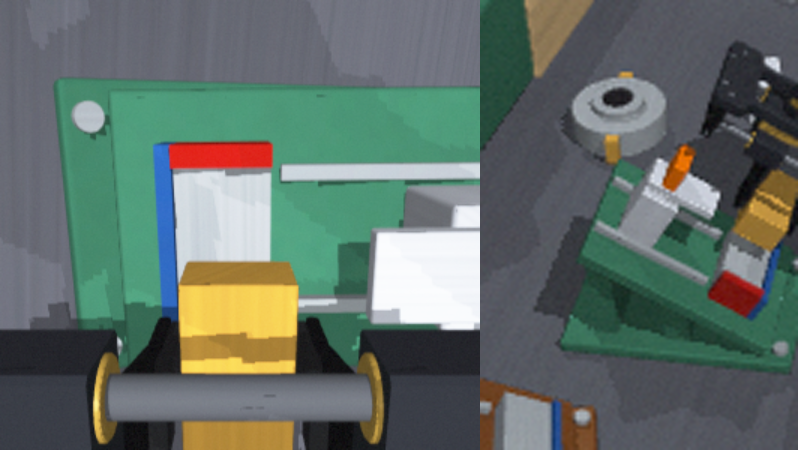

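The wrist image shows the block parallel to the face, just uphill of the blue lip and half past the open end; the third fit agrees (0.5461, 0.162, 6.4°). I descend along the normal.

Call:
apply_moves(targets=[[[3,0.3,-5],[0,0,0.004]],[[6,0.6,-10],[0,0,0.004]],[[8,1.3,-14],[0,0,0.004]],[[8.5,2,-15.6],[0,0,0.004]],[[8.5,2,-15.6],[0,0,0.004]],[[8.5,2,-15.6],[0,0,0.004]]])

```text
time_s: 8.9
tool_pos: [0.5458, 0.1344, 0.0735]
tool_rot: [150.0, -0.0, 96.2]
force: [-0.4, -0.4, -5.2]
grip_width: 0.036
```

Call:
apply_moves(targets=[[[0.2,0,-0.4],[0,0,0]],[[0.5,0,-0.9],[0,0,0]],[[0.7,0,-1.3],[0,0,0]],[[1,0,-1.7],[0,0,0]],[[1,0,-1.7],[0,0,0]]])

```text
time_s: 9.4
tool_pos: [0.5465, 0.1342, 0.0729]
tool_rot: [150.0, 0.1, 96.2]
force: [-14.6, -1.9, 11.3]
grip_width: 0.036
```

```bash
python3 goto.py
```

```text
TCP in anvil mm [  2.9 -27.3  10.7] rotvec to go [ 0.001  0.001 -0.003] F anvil [-7.1 -0.4 17.2] grip 0.036 t 9.4 q [  6.1  -1.3 -27.2 130.5  18.3  22.6 -30.2]
axes mm per10: ax [8.61 0.91 5.  ] ay [-1.05  9.95  0.  ] az [-4.97 -0.52  8.66]
```

In contact: about 21 N normal, TCP height consistent with the block flat on the face. Now I slide toward the stop.

Call:
apply_moves(targets=[[[0,0,0],[0,0,0]],[[-0.3,3,0],[0,0,0]],[[-0.6,6,0],[0,0,0]],[[-0.95,9,0],[0,0,0]],[[-1.25,12,0],[0,0,0]],[[-1.6,15,0],[0,0,0]],[[-1.6,15,0],[0,0,0]]])

```text
time_s: 10.1
tool_pos: [0.5464, 0.1415, 0.0734]
tool_rot: [150.0, 0.4, 95.6]
force: [-11.3, -18.6, 16.6]
grip_width: 0.0356
```

```bash
python3 goto.py
```

```text
TCP in anvil mm [  3.7 -20.   10.8] rotvec to go [0.008 0.    0.006] F anvil [ -3.1 -17.3  20.9] grip 0.0356 t 10.1 q [  5.3  -0.9 -28.  130.1  21.5  23.5 -34.7]
axes mm per10: ax [8.61 0.91 5.  ] ay [-1.05  9.95  0.  ] az [-4.97 -0.52  8.66]
```

Y lags by 7 mm at 17 N, so friction is high. I ease the normal load and raise the grip to avoid slip.

Call:
apply_moves(targets=[[[-0.4,0,0.7],[0,0,0]],[[-0.4,0,0.7],[0,0,0]],[[-0.4,0,0.7],[0,0,0]]], hand=20, squeeze=50)

```text
time_s: 10.4
tool_pos: [0.5455, 0.1485, 0.0733]
tool_rot: [149.9, 0.1, 96.1]
force: [-1.7, -5.8, 3.8]
grip_width: 0.0357
```

```bash
python3 - <<'E'
from goto import *
o=st();p=env.read_camera('wrist')
save('w6',cv2.resize(p['image'][60:360,160:480],(640,600)))
E
```

```text
TCP in anvil mm [  3.5 -12.9  10.8] rotvec to go [ 0.001  0.002 -0.003] F anvil [-0.1 -5.6  4.4] grip 0.0357 t 10.4 q [  5.2  -0.9 -28.3 130.1  21.   23.1 -34.5]
```

View pics/w6.png

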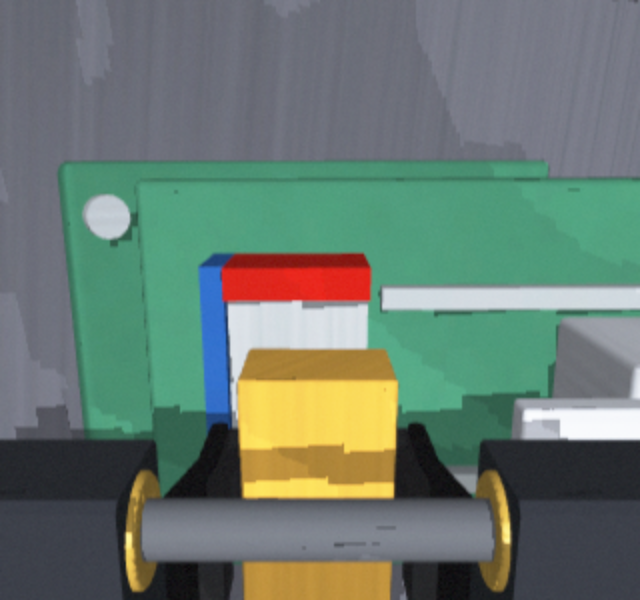

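No slip: the gap from block end to red stop is about 13 mm, which matches TCP y = −12.9. It slides well with the lighter load, so I continue.

Call:
apply_moves(targets=[[[-0.2,2.5,0],[0,0,0]],[[-0.5,5,0],[0,0,0]],[[-0.8,7.5,0],[0,0,0]],[[-1,9.5,0],[0,0,0]],[[-1.1,11,0],[0,0,0]],[[-1.1,11,0],[0,0,0]]])

```text
time_s: 11.05
tool_pos: [0.5443, 0.1568, 0.0732]
tool_rot: [150.0, 0.2, 96.0]
force: [-6.2, -10.5, 9.4]
grip_width: 0.0356
```

```bash
python3 goto.py
```

```text
TCP in anvil mm [ 3.2 -4.5 10.8] rotvec to go [0.004 0.    0.001] F anvil [-1.6 -9.8 11.7] grip 0.0356 t 11.05 q [  4.5  -0.5 -29.1 129.7  23.2  23.9 -37.7]
axes mm per10: ax [8.61 0.91 5.  ] ay [-1.05  9.95  0.  ] az [-4.97 -0.52  8.66]
```

Call:
apply_moves(targets=[[[-0.3,1,0.4],[0,0,0]],[[-0.4,2.5,0.4],[0,0,0]],[[-0.5,4,0.4],[0,0,0]],[[-0.6,5,0.4],[0,0,0]],[[-0.6,5,0.4],[0,0,0]]])

```text
time_s: 11.55
tool_pos: [0.5434, 0.1624, 0.073]
tool_rot: [150.1, 0.2, 96.0]
force: [-4.8, -10.0, 4.4]
grip_width: 0.0354
```

```bash
python3 goto.py
```

```text
TCP in anvil mm [ 2.8  1.1 10.9] rotvec to go [ 0.004 -0.001 -0.   ] F anvil [-2.9 -9.4  6.7] grip 0.0354 t 11.55 q [  4.1  -0.3 -29.5 129.6  24.   24.1 -39. ]
axes mm per10: ax [8.61 0.91 5.  ] ay [-1.05  9.95  0.  ] az [-4.97 -0.52  8.66]
```

Call:
apply_moves(targets=[[[-1.2,0.7,-0.6],[0,0,0]],[[-2.2,1,-1.2],[0,0,0]],[[-3.2,1,-1.8],[0,0,0]],[[-4.3,1,-2.4],[0,0,0]],[[-4.3,1,-2.4],[0,0,0]]])

```text
time_s: 12.05
tool_pos: [0.5426, 0.1625, 0.073]
tool_rot: [149.7, 0.1, 95.9]
force: [8.0, -11.8, 0.1]
grip_width: 0.0354
```

```bash
python3 - <<'E'
from goto import *
o=st();p=env.read_camera('wrist')
save('w7',cv2.resize(p['image'][110:290,200:440],(800,600),interpolation=cv2.INTER_CUBIC))
E
```

```text
TCP in anvil mm [ 2.1  1.3 11.3] rotvec to go [0.002 0.005 0.002] F anvil [  5.9 -12.5  -3.3] grip 0.0354 t 12.05 q [  4.   -0.5 -29.5 129.9  24.6  23.7 -39.9]
```

View pics/w7.png

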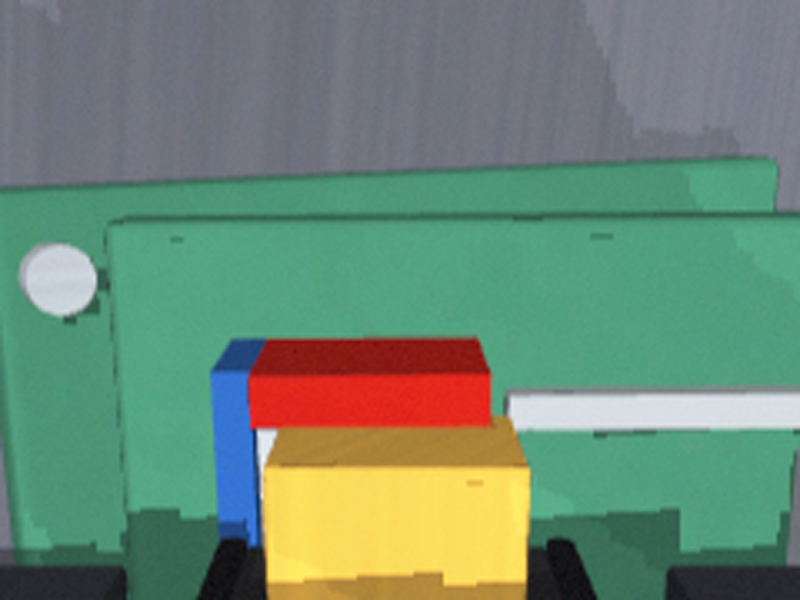

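The block end sits against the red stop, with about 2 mm of white steel still showing along the lip. I relax the y push and nudge downhill.

Call:
apply_moves(targets=[[[0.4,-2.5,-0.2],[0,0,0]],[[-0.8,-2.6,-0.9],[0,0,0]],[[-2,-2.8,-1.6],[0,0,0]],[[-3,-2.9,-2.3],[0,0,0]],[[-3,-2.9,-2.3],[0,0,0]]])

```text
time_s: 12.6
tool_pos: [0.5396, 0.1621, 0.0711]
tool_rot: [149.6, 0.0, 96.1]
force: [8.8, -8.4, -1.9]
grip_width: 0.0357
```

```bash
python3 goto.py
```

```text
TCP in anvil mm [-1.4  1.2 11.1] rotvec to go [-0.     0.007 -0.002] F anvil [ 5.8 -9.3 -5.6] grip 0.0357 t 12.6 q [  4.1  -0.8 -29.5 130.5  24.3  23.2 -39.6]
axes mm per10: ax [8.61 0.91 5.  ] ay [-1.05  9.95  0.  ] az [-4.97 -0.52  8.66]
```

Call:
apply_moves(targets=[[[0.3,0,-0.5],[0,0,0]],[[0.6,0,-1],[0,0,0]],[[0.6,0.6,-1],[0,0,0]],[[0.6,0.6,-1],[0,0,0]]])

```text
time_s: 13.0
tool_pos: [0.5398, 0.162, 0.0709]
tool_rot: [149.6, 0.1, 96.0]
force: [-6.8, -11.9, 16.5]
grip_width: 0.0358
```

```bash
python3 - <<'E'
from goto import *
o=st();p=env.read_camera('wrist')
save('w8',cv2.resize(p['image'][110:290,200:440],(640,480),interpolation=cv2.INTER_CUBIC))
E
```

```text
TCP in anvil mm [-1.3  1.1 10.9] rotvec to go [ 0.002  0.006 -0.001] F anvil [  1.3 -11.1  18.3] grip 0.0358 t 13.0 q [  4.   -0.7 -29.6 130.4  24.7  23.3 -40. ]
```

View pics/w8.png

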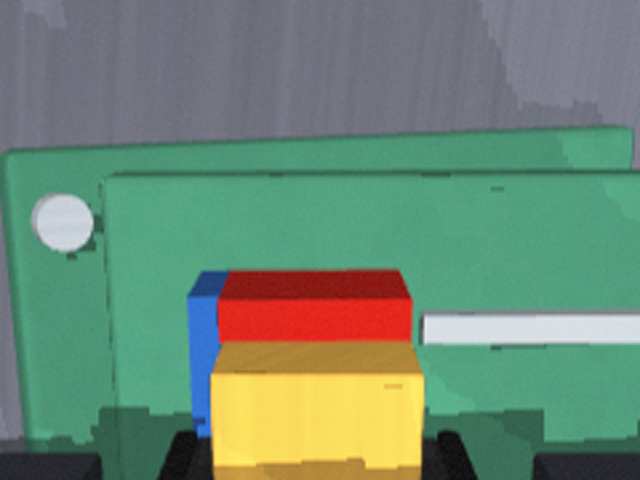

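The block is now flush: no steel shows at the lip, and its end base meets the red stop. I unload the springs and open slightly (10 mm is free uphill).

Call:
apply_moves(targets=[[[0,-3,0.6],[0,0,0]],[[0,-3,0.6],[0,0,0]],[[0,-3,0.6],[0,0,0]]])

```text
time_s: 13.35
tool_pos: [0.5396, 0.162, 0.0709]
tool_rot: [149.6, -0.0, 96.3]
force: [3.0, -4.1, 7.2]
grip_width: 0.0351
```

Call:
apply_moves(targets=[[[0,0,0],[0,0,0]],[[0,0,0],[0,0,0]],[[0,0,0],[0,0,0]],[[0,0,0],[0,0,0]],[[0,0,0],[0,0,0]]], hand=47)

```text
time_s: 13.85
tool_pos: [0.5357, 0.1612, 0.0671]
tool_rot: [150.1, 0.0, 96.2]
force: [0.3, 0.3, 0.0]
grip_width: 0.0466
```

```bash
python3 goto.py
```

```text
TCP in anvil mm [-6.9  0.7  9.7] rotvec to go [ 0.    -0.001 -0.004] F anvil [ 0.3  0.2 -0.2] grip 0.0466 t 13.85 q [  4.2  -0.8 -29.5 130.8  23.8  23.1 -39. ]
axes mm per10: ax [8.61 0.91 5.  ] ay [-1.05  9.95  0.  ] az [-4.97 -0.52  8.66]
```

Released. I centre the fingers about the block and retreat along the normal.

Call:
apply_moves(targets=[[[2.4,0.3,1.4],[0,0,0]],[[4.7,0.5,2.7],[0,0,0]],[[4.7,0.5,2.7],[0,0,0]],[[-0.5,0,11.5],[0,0,0]],[[-10.5,-1,29],[0,0,0]],[[-25,-2.5,55],[0,0,0]],[[-37,-4,76],[0,0,0]],[[-37,-4,76],[0,0,0]]])

```text
time_s: 14.65
tool_pos: [0.5006, 0.1575, 0.1474]
tool_rot: [149.6, -0.0, 96.2]
force: [0.1, 0.8, 0.7]
grip_width: 0.047
```

```bash
python3 - <<'E'
from goto import *
o=st();p=env.read_camera('wrist');K,T=PM(p,o);V=[(p['image'],K,T)]
M=masks(p['image'])
for z in (.062,.0622): pass
a,f,n=fit(V,[.5453,.1625,.0622,np.radians(6),.09],(4,),('org',));print('tab',a.round(4),f,n)
r=env.regions_of(p,'gauge_center')
for q in r: print(q['conf'],np.round(q['rect']))
# compare brass mask with expected seated hull
h=cv2.cvtColor(p['image'],cv2.COLOR_RGB2HSV);m=r[0]['region']
for dx in (-1.2,0,):
  B=box([.5465+.861*dx/1000,.1627,.0622+.5*dx/1000,np.radians(6)],(-.018,.018),(-.032,.032),(0,.028));u=proj(K,T,B);print('expected rect',u.min(0).round(1),u.max(0).round(1))
g=p['image'].copy()
cv2.polylines(g,[cv2.convexHull(u.astype(np.float32)).astype(np.int32)],True,(0,255,255),1)
save('w9',g,1.25)
s=env.read_camera('side');V=[(s['image'],)+PM(s)];a,f,n=fit(V,[.5453,.1625,.0622,np.radians(6),.09],(4,),('org',));print('side tab',a[4],f,n)
E
python3 goto.py 88,0,85 88,0,48
```

```text
TCP in anvil mm [ 2.7  0.7 96.9] rotvec to go [-0.001  0.006 -0.003] F anvil [0.5 0.8 0.6] grip 0.047 t 14.65 q [  1.9 -14.1 -26.4 130.6   6.1  33.3 -23.4]
tab [0.5453 0.1625 0.0622 0.1047 0.0902] 902.7753920649666 565.8763795753833
0.84 [289. 206. 338. 300.]
expected rect [284.1 202.2] [336.6 294.9]
expected rect [285.8 202.4] [338.3 295.1]
side tab 0.087625 163.03334992598323 193.1170123496085
TCP in anvil mm [-0.5 -0.  93.9] rotvec to go [ 0.    -0.    -0.003] F anvil [-0.6 -0.4  0.4] grip 0.047 t 14.8 q [  2.  -13.8 -26.5 130.7   6.2  33.3 -23.5]
axes mm per10: ax [8.61 0.91 5.  ] ay [-1.05  9.95  0.  ] az [-4.97 -0.52  8.66]
88,0,85 shift mm [80.7  8.5 36.5]
88,0,48 shift mm [99.1 10.4  4.5]
```

View pics/w9.png

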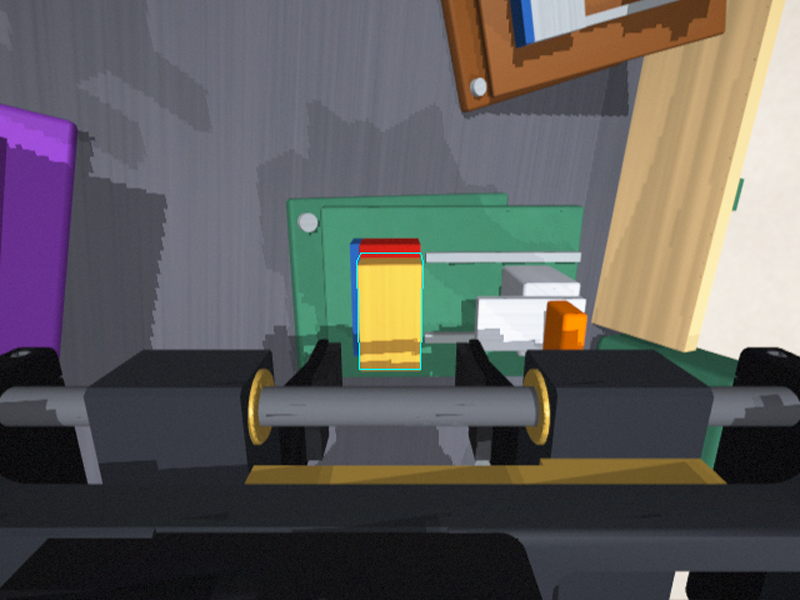

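The block sits flush and nothing stands uphill of the tab. I straddle the tab with the open fingers (tab x ≈ 88–90 mm, margin ±17 mm).

Call:
apply_moves(targets=[[[27,3,12],[0,0,0]],[[54,6,24],[0,0,0]],[[80.7,8.5,36.5],[0,0,0]],[[80.7,8.5,36.5],[0,0,0]],[[87,9,26],[0,0,0]],[[93,10,15],[0,0,0]],[[99,10.4,4.5],[0,0,0]],[[99,10.4,4.5],[0,0,0]]])

```text
time_s: 15.6
tool_pos: [0.5969, 0.1666, 0.1446]
tool_rot: [150.3, 0.0, 96.2]
force: [-1.0, -0.1, -0.1]
grip_width: 0.047
```

Call:
apply_moves(targets=[[[0,0,0],[0,0,0]],[[0,0,0],[0,0,0]],[[0,0,0],[0,0,0]],[[0,0,0],[0,0,0]],[[0,0,0],[0,0,0]],[[0,0,0],[0,0,0]],[[0,0,0],[0,0,0]]], hand=0, squeeze=10)

```text
time_s: 16.3
tool_pos: [0.5984, 0.1673, 0.1487]
tool_rot: [150.0, 0.0, 96.2]
force: [-3.1, -0.5, 2.2]
grip_width: 0.0117
```

```bash
python3 goto.py
```

```text
TCP in anvil mm [88.5  0.2 48.8] rotvec to go [ 0.     0.001 -0.003] F anvil [-1.6 -0.1  3.4] grip 0.0117 t 16.3 q [  4.1  -0.2 -26.8 119.3  15.1  32.8 -27.3]
axes mm per10: ax [8.61 0.91 5.  ] ay [-1.05  9.95  0.  ] az [-4.97 -0.52  8.66]
```

The tab is pinched (opening 11.7 mm). I slide the keeper downhill.

Call:
apply_moves(targets=[[[-6,-0.6,-3.5],[0,0,0]],[[-13,-1.4,-7.5],[0,0,0]],[[-20,-2.1,-11.6],[0,0,0]],[[-27,-2.9,-15.7],[0,0,0]],[[-34,-3.6,-19.7],[0,0,0]],[[-41.3,-4.4,-24],[0,0,0]],[[-41.3,-4.4,-24],[0,0,0]]])

```text
time_s: 17.0
tool_pos: [0.5555, 0.1625, 0.1236]
tool_rot: [150.1, 0.1, 96.2]
force: [-5.1, -1.0, 5.8]
grip_width: 0.0119
```

```bash
python3 goto.py
```

```text
TCP in anvil mm [38.6 -0.  48.7] rotvec to go [ 0.001 -0.001 -0.003] F anvil [-1.5 -0.4  7.6] grip 0.0119 t 17.0 q [  3.7  -3.9 -27.5 125.7  14.4  29.9 -28.6]
axes mm per10: ax [8.61 0.91 5.  ] ay [-1.05  9.95  0.  ] az [-4.97 -0.52  8.66]
```

Call:
apply_moves(targets=[[[-1.9,-0.2,-0.7],[0,0,0]],[[-3.8,-0.4,-1.7],[0,0,0]],[[-5.6,-0.6,-2.7],[0,0,0]],[[-7.5,-0.8,-3.8],[0,0,0]],[[-9.3,-1,-5],[0,0,0]],[[-9.3,-1,-5],[0,0,0]]])

```text
time_s: 17.6
tool_pos: [0.5543, 0.1628, 0.1245]
tool_rot: [149.1, -0.2, 96.2]
force: [24.0, -0.0, -4.9]
grip_width: 0.0123
```

```bash
python3 goto.py
```

```text
TCP in anvil mm [38.   0.4 50. ] rotvec to go [-0.005  0.015 -0.004] F anvil [ 18.3  -2.6 -16.2] grip 0.0123 t 17.6 q [  3.7  -4.6 -27.4 126.6  14.4  28.7 -28.9]
axes mm per10: ax [8.61 0.91 5.  ] ay [-1.05  9.95  0.  ] az [-4.97 -0.52  8.66]
```

It stopped firmly at 18 N after 50 mm. I check whether that is home by locating the nose tip in the early view and now.

Call:
apply_moves(targets=[[[6,0.6,3.5],[0,0,0]],[[6,0.6,3.5],[0,0,0]]])

```text
time_s: 17.8
tool_pos: [0.5549, 0.1628, 0.1244]
tool_rot: [149.8, -0.0, 96.2]
force: [-2.2, -1.8, 8.3]
grip_width: 0.012
```

```bash
python3 - <<'E'
from goto import *
o=st()
def onplane(K,T,uv,z):
    c,d=ray(K,T,uv);c=Rm.T@(c-t);d=Rm.T@d;return (c+d*(z-c[2])/d[2])*1000
im,K,T=pickle.load(open('v2.pkl','rb'))
for uv in((365.5,118),(367,160)):
    for z in(.031,.036,.040): print('v2 nose tip',z,onplane(K,T,uv,z).round(1))
g=masks(im)['org'];q=np.argwhere(g)[:,::-1];print('org',q.min(0),q.max(0))
# side & top: orange now versus model
for n in('top','side'):
    p=env.read_camera(n);K,T=PM(p);a,f,nn=fit([(p['image'],K,T)],[.5453,.1625,.0622,np.radians(6),.038],(4,),('org',));print(n,'tab',a[4],f,nn)
    save('end_'+n,p['image'][140:330,200:330],4)
E
```

```text
TCP in anvil mm [38.5  0.3 49.6] rotvec to go [-0.001  0.003 -0.003] F anvil [ 2.1 -1.5  8.3] grip 0.012 t 17.8 q [  3.7  -4.2 -27.5 125.9  14.3  29.7 -28.7]
v2 nose tip 0.031 [50.1 13.5 31. ]
v2 nose tip 0.036 [49.5 13.5 36. ]
v2 nose tip 0.04 [49.  13.5 40. ]
v2 nose tip 0.031 [ 50.  -14.4  31. ]
v2 nose tip 0.036 [ 49.4 -13.8  36. ]
v2 nose tip 0.04 [ 48.9 -13.4  40. ]
org [422 108] [450 159]
top tab 0.08753125 96.68892876822385 10.107926126236816
side tab 0.03615625 172.30062769811127 177.29653441553398
```

The nose tip started about 50 mm uphill of the face centre and moved 50.5 mm. It now sits at about 0, covering the uphill half, so the keeper is home. I release and retreat.

Call:
apply_moves(targets=[[[0,0,0],[0,0,0]],[[0,0,0],[0,0,0]],[[0,0,0],[0,0,0]],[[0,0,0],[0,0,0]],[[0,0,0],[0,0,0]]], hand=40)

```text
time_s: 18.4
tool_pos: [0.5533, 0.1624, 0.1221]
tool_rot: [150.1, 0.0, 96.2]
force: [0.1, 0.7, 0.1]
grip_width: 0.0382
```

Call:
apply_moves(targets=[[[-5,-0.5,8.7],[0,0,0]],[[-15,-1.6,26],[0,0,0]],[[-30,-3,52],[0,0,0]],[[-45,-5,78],[0,0,0]],[[-55,-20,110],[0,0,0]],[[-55,-60,120],[0,0,0]],[[-55,-100,120],[0,0,0]],[[-55,-100,120],[0,0,0]]])

```text
time_s: 19.2
tool_pos: [0.519, 0.0859, 0.2216]
tool_rot: [151.7, -0.4, 96.1]
force: [-0.9, 1.5, 0.6]
grip_width: 0.0399
```

```bash
python3 - <<'E'
from goto import *
o=st()
w=env.read_camera('wrist');V=(w['image'],)+PM(w,o)
s=env.read_camera('side');t_=env.read_camera('top')
for n,v in(('wrist',V),('side',(s['image'],)+PM(s)),('top',(t_['image'],)+PM(t_))):
    a,f,nn=fit([v],[.5453,.1625,.0622,np.radians(6),.038],(4,),('org',));print(n,'tab',a[4].round(4),round(f),round(nn))
    P={'seat':box([.5453,.1627,.0615,np.radians(6)],(-.018,.018),(-.032,.032),(0,.028))};u=proj(v[1],v[2],P['seat']);c=u.mean(0).astype(int)
    h=70 if n=='wrist' else 40
    g=np.ascontiguousarray(v[0][max(c[1]-h,0):c[1]+h,max(c[0]-h,0):c[0]+h]);print(g.shape,c);globals()['g_'+n]=cv2.resize(g,(400,400),interpolation=cv2.INTER_CUBIC)
save('fin',np.hstack([g_wrist,g_side]))
E
```

```text
TCP in anvil mm [ 49.1 -72.4 155.7] rotvec to go [-0.005 -0.03  -0.002] F anvil [-0.4  1.6  0.9] grip 0.0399 t 19.2 q [ -1.2 -17.2 -11.4 124.   -0.7  44.7  -6.5]
wrist tab 0.041 569 35
(140, 140, 3) [263 146]
side tab 0.0386 146 180
(80, 80, 3) [290 283]
top tab 0.0378 87 68
(80, 80, 3) [254 215]
```

The viewer is used up, so I do one numeric check on the brass before handing in.

```bash
python3 - <<'E'
from goto import *
def onplane(K,T,uv,z):
    c,d=ray(K,T,uv);c=Rm.T@(c-t);d=Rm.T@d;return (c+d*(z-c[2])/d[2])*1000
o=st();w=env.read_camera('wrist');K,T=PM(w,o)
a,f,n=fit([(w['image'],K,T)],A+[.038],(0,1,3),('red','blue'));print('stand now',a.round(4),np.degrees(a[3]).round(2),round(f),round(n))
for r in env.regions_of(w,'gauge_center')[:2]:
    q=np.argwhere(r['region'])[:,::-1];W=np.array([onplane(K,T,u,.028)[:2] for u in q]);print(r['conf'],len(q),np.percentile(W,[1,99],axis=0).round(1),cv2.minAreaRect(W.astype(np.float32)))
for r in env.regions_of(w,'keeper_tab')[:1]: print(r['conf'],r['rect'])
E
```

```text
TCP in anvil mm [ 47.1 -70.9 154.5] rotvec to go [ 0.007 -0.032 -0.002] F anvil [-0.1  0.8  1.4] grip 0.0401 t 19.35 q [  1.2 -17.2 -14.1 124.1  -0.8  44.7  -6.7]
stand now [0.5477 0.163  0.0622 0.1382 0.038 ] 7.92 671 255
0.57 2644 [[-18.  -32. ]
 [ 20.4  32.1]] ((1.210287094116211, -0.00110626220703125), (64.6597671508789, 39.55939483642578), 89.28691101074219)
0.84 [258.7, 120.1, 332.8, 174.9]
```

The brass sits at x −18…, y −32…+32 mm in the face frame, 0.7° off parallel. The stand fit is unreliable now because the block hides the lip and stop. I ease joint 2 off its limit, then hand in.

Call:
apply_moves(targets=[[[5,-5,5],[0,0.1,0]],[[10,-10,10],[0,0.2,0]],[[15,-15,15],[0,0.3,0]],[[20,-20,20],[0,0.4,0]],[[20,-20,20],[0,0.4,0]],[[20,-20,20],[0,0.4,0]],[[20,-20,20],[0,0.4,0]]])

```text
time_s: 20.2
tool_pos: [0.5369, 0.0682, 0.2395]
tool_rot: [174.6, -2.2, 95.8]
force: [0.3, 0.8, 0.0]
grip_width: 0.0401
```

```bash
python3 - <<'E'
from h import *
o=env.get_obs();print(o['tool_pos'],np.round(o['qpos'],1),np.round(o['joint_velocities'],2),o['force']);print(env.sign_off())
E
```

```text
[0.5368752  0.06822795 0.23947302] [  2.1   0.9 -11.  101.6  -1.8  72.   -2.6] [-0.5  -1.04  0.71  0.45 -0.09  0.22  0.16] [0.30626708 0.77607955 0.02581447]
the job is handed in; nothing more can be done
None
```

The job is handed in after 20.2 s of the 53 s allowed. The brass block is seated on the green stand with the keeper home over it.

**What I did:** I set the block flat on the steel face with about 28 mm overhanging the open end. I then slid it in contact to the red stop and down onto the blue lip, and released it. Finally I pinched the orange tab, slid the keeper down until it stopped firmly, let go, and moved the arm clear.

**Checks that agreed:**
- **Block:** the wrist view before closing the keeper showed no steel at the lip and the block's end at the stop. The last region measurement put it at x from −18 mm and y −32 to +32 mm on the face, 0.7° off parallel.
- **Keeper:** it travelled about 50 mm from its part-closed start. That brings the nose tip to about the middle of the face, covering the block's uphill half. After release the side and top cameras still showed the tab at 38–39 mm.

**Checks that failed or disagreed:**
- **Friction:** it was higher than expected, about 17 N sideways, so I eased the pressure partway through the slide.
- **Stand re-fit:** the last fit of the stand's pose was unusable because the block hides the stop and lip.
- **Wrist view of the tab:** that fit was poor, at 41 mm.
- **Final picture:** I could not view it because the picture limit was reached, so the end state rests on measurements only. I did not re-measure the other things on the table; no move was planned near them.

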